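# Pack the clamp tray and feel the taper shim snug

### The job

Pack the amber jar and the square white cartridge, both upright, side by side on the floor of the aluminium clamp tray, between its low stop and its sliding plate, in either order, and let go of them. Then draw the steel taper shim out of its stand and slide it down, tip first and upright, between the sliding plate and the end plate until it drags snugly on both plates and the packed row is clamped tight against the stop, but do not jam it hard and do not let its tip reach the tray floor. Finish while still gripping the shim at that depth, and leave the other things on the bench alone.

Things in the scene. Friction and masses are not known exactly. Their poses are not given: they have to be found in the camera images.
- tray: Fixed aluminium tray, base 70 (x) x 150 (y) x 6 mm, turned up to 0.3 rad. Origin on the bench under it, z up; floor at z 6 mm. Items stand in a row along its y, centred on x = 0: stop face at y -70 mm, side walls at x -26 and +26 mm, 38 mm high above the bench. The two items touching fill 88 mm of the row; with the sliding plate back there are 94 mm.
- stop: Low upright wall of the tray, 60 x 8 x 40 mm, closing the -y end of the row; fixed to the tray. Origin at the middle of its underside, its inner face 4 mm to +y of the origin.
- slideplate (a joint): Travel (m) of the upright steel sliding plate, 44 wide, 6 thick, 78 mm high, guided along the tray's y; light to push (0.5 N), no spring. 0 = fully back: item-side face at tray y 24 mm, gap-side face at y 30 mm. Grows as it moves to the tray's -y, towards the stop. Starts within 1.5 mm of back.
- slideplate_lip (a point): Point on the sliding plate's gap-side face, mid width, 78 mm above the tray floor (84 mm above the bench), where the flat face ends and a lip about 5 mm high flares away from the gap as a lead-in.
- endplate: Fixed steel plate 44 wide, 8 thick, 78 mm high plus a like flared lip (top 89 mm above the bench), parallel to the sliding plate on its +y side, axes as the tray's. Origin at the foot of its gap-side face, mid width, on the tray floor. Bolted at tray y 33 to 35.5 mm, so the snug depth differs and must be felt: slot 3 to 7 mm wide at first, 9 to 11.5 mm once the row is tight.
- jar: Loose amber jar, 46 mm diameter and 74 mm high, with a 39 mm diameter, 18 mm high aluminium cap on top (92 mm in all), about 130 g. Origin at the centre of its underside, z up.
- block: Loose white square cartridge 42 x 42 x 86 mm, sides along its x and y, about 110 g. Origin at the centre of its underside, z up.
- shim: Steel wedge, tip down, 28 mm wide (x), 90 mm long, 2 mm thick (y) at the tip, 17 mm at the top, each face sloping 1 in 12; black handle above, 46 (x) x 18 (y) x 40 mm. 140 g. Origin mid tip, z up. Starts upright in the stand. Its x goes along the tray's x. Shifting the loose row drags a few N; once tight the drag climbs steadily: a push of 10 to 20 N is snug, over 25 N jammed.
- stand: Fixed grey forked stand on a base plate 76 x 70 mm, two pillars 94 mm high with 34 mm between them along its x; the shim hangs between them, its handle's shoulders resting on the pillar tops, open on both y sides. Axes as the shim's, origin under it on the bench.
- bottle: Bystander: clear capped bottle, 48 mm diameter, 120 mm high, origin at the underside.
- driver: Bystander: black-handled screwdriver lying on the bench.
- cap: Bystander: grey round cap, 52 mm diameter, 34 mm high, origin at the underside.
Mind the look-alikes: they are no part of the job. What is shaped like the block but red is not meant.

How it is judged:
By the outcome, as a careful person would: the job done as asked, in the order asked, and still so for the second after the job is handed in, while the arm keeps its last pose, push and grip.
It also fails if it takes over 72 s, if anything falls off the work surface, if the arm or the gripper's body presses on something with over 40 N, if the wrist force passes 120 N, or if a joint passes its speed limit or range.

### The arm

A 7-joint arm with a two-finger parallel gripper is mounted at the origin on the work surface. World frame = base frame: x ahead of the robot, y to its left, z up, the work surface at z = 0. Lengths are in m, angles in rad, forces in N, time in s.
With the tool pointing down it reaches from about 0.35 to 0.9 m from the base axis. Payload 8.1 kg.
Tool frame: the origin (TCP) lies midway between the tips of the shut fingers; the grasp point (between the pads) lies behind it (arm.tcp_to_grasp is the z of the grasp point in the tool frame, in m); z points along the fingers, y is the line along which they close (so a half turn about z gives the same grasp; the last joint's range is limited). The gripper opens to 92 mm and grips with 3 to 60 N. Pads are 19 mm wide; open, the fingers measure 130 mm over their backs; the gripper's body (75 mm by 190 mm) begins 47 mm behind the grasp point.
Start: joints at [-1.266, 0.434, 0.025, 1.573, -0.012, 1.134, -0.075], TCP at [0.248, 0.574, 0.227] pointing down, gripper open.
Joint ranges: [-2.62, 2.62], [-0.44, 2.09], [-1.27, 1.32], [0.08, 2.57], [-1.32, 4.46], [0.12, 2], [-2.74, 2.74]. Speed limits (rad/s): [2.22, 2.22, 3.01, 3.01, 3.14, 3.14, 3.14].

### API

Orientations are given as a rotation vector (axis times angle).
In Python, from cell import readout, vision, arm gives the robot as it stands.
- The arm moves only by the tool carry_out, never from a script. Its argument "increments" is one flat list of numbers, 6 for each row, row after row: the shift along the world's x, y, z in mm, then the turn, a rotation vector about the world's x, y, z in rad. In form: [tx, ty, tz, wx, wy, wz, tx, ty, tz, wx, wy, wz, ...]. A call has 1 to 20 rows; each row shifts and turns the commanded pose from where the row before left it; what a row does not reach is not made up. A row lasts 1/8 s, in which the tool goes at most 62.5 mm and 10.7 degrees, less where a joint would pass 70% of its speed; a pose out of reach is approached as far as the arm can. A call with a gripper value outside its range is refused whole. "grip" is the closure, from 0 (fully open) to 1 (shut), set as the call begins (left out, the last holds). The fingers move at their own pace and stop on an object; "newtons" is the grip in N (left out, the last holds). Time passes only in rows, so rows that do not move let the fingers close. It gives the time, the measured TCP pose, the force, the opening and the grip force at its end, in the units of the state.
- readout.observe(): the state, without advancing time (a new reading comes with each control period).
- vision.get_image(name): name is "side" or "top"; returns the picture (384x512x3 uint8, red, green, blue); there is no depth.
- vision.calibration(name): a dict with "fov_y" (degrees; the focal length in pixels is half the picture's height over the tangent of half this angle, whatever the lens; pixels are square), "cx", "cy" (the principal point, pixels), "k1" (the pictures are not rectified: a ray, as slopes to the right and down, at radius r is drawn at 1 + k1 r^2 times it, then the intrinsics apply), "pose" (4x4, takes a point from camera to world coordinates). Camera axes: x right, y up, looking along -z (the intrinsics and any distortion apply to the point x, -y, -z); pixel columns grow to the right and rows downward; lengths in m; the calibration is good to about 2 mm. A picture is of the moment at which its call begins. calibration takes no time and is no camera call.
- arm.sign_off(): hands the job in; it is judged then, once.
The state is a dict: "clock": time; "joints": joint angles; "dq": joint speeds; "joint_efforts": joint torques, N m; "position": TCP position; "ee_rot": TCP orientation; "force": force on the tool from outside, world axes, zero at the start; "ft_torque": the same for the moment, N m; "width": opening from 0.0 (shut) to 1.0 (fully open); "gripper_force": force on a finger pad.
Only numpy, scipy, OpenCV 4.12 (cv2) and the standard library are available. Lean on these libraries where they do the work, as an engineer would, in place of code of your own. Each camera call takes 0.05 s, during which the arm holds its last target. There are 200 camera calls.

## Working session

There is one attempt and no reset: what is moved stays moved. The work goes in short steps, Python scripts to look and compute and a tool call to move; the robot and the scene stay as the last step left them, time stands still between calls to the robot, and variables do not carry over. Pictures are saved under pics/ and viewed, at most 12 in all, crops included, and the job is handed in when it is done.

Besides the shell and the picture viewer there is one more tool, called after "Request:" as name(argument=value, ...), one argument or row to a line, values as JSON. carry_out: Moves the arm, as the interface text tells. Its arguments: {"type":"object","properties":{"increments":{"type":"array","items":{"type":"number"}},"grip":{"type":"number"},"newtons":{"type":"number"}},"required":["increments"]}

```bash
mkdir -p pics; ls
python3 - <<'E'
from cell import readout, vision, arm
import cv2
s=readout.observe(); print(s); print(arm.tcp_to_grasp)
for n in("top","side"):
    print(n,vision.calibration(n)); im=vision.get_image(n)
    cv2.imwrite(f"pics/{n}0.png",cv2.resize(im[:,:,::-1],(800,600),interpolation=cv2.INTER_CUBIC)); cv2.imwrite(f"/tmp/{n}raw.png",im[:,:,::-1])
E
```

```text
pics
{'clock': 0.0, 'joints': array([-1.26556073,  0.4352352 ,  0.02494598,  1.57411609, -0.01159989,
        1.13399049, -0.07510823]), 'dq': array([ 0.00050338,  0.00197751,  0.00075914, -0.00192404, -0.0020852 ,
       -0.00026095,  0.00044053]), 'joint_efforts': array([ 2.79831856e-04, -6.67848086e+01,  9.85180065e-01, -3.14450061e+01,
       -6.04993757e-02,  4.27959440e-02,  1.55881994e-04]), 'position': array([0.24772167, 0.57324229, 0.22592972]), 'ee_rot': array([-6.36239587e-01, -3.07629488e+00,  2.50173419e-03]), 'force': array([0.31091193, 0.13359214, 0.04948846]), 'ft_torque': array([0.0292783 , 0.04954569, 0.00771596]), 'gripper_force': 0.0, 'width': 1.0005782626714939}
-0.0188
top {'fov_y': 49.516197709238035, 'cx': 258.8031318718337, 'cy': 193.03882586306304, 'k1': 0.02241716185402496, 'pose': array([[-0.01093741,  0.99269402, -0.12016221,  0.44332217],
       [-0.99973308, -0.00841024,  0.02151833,  0.00405361],
       [ 0.02035053,  0.12036549,  0.99252103,  0.9148376 ],
       [ 0.        ,  0.        ,  0.        ,  1.        ]])}
side {'fov_y': 45.190309110117994, 'cx': 258.7212541067253, 'cy': 191.15878119184583, 'k1': -0.13152605827690841, 'pose': array([[ 0.90805133,  0.23408287, -0.3473442 ,  0.17127818],
       [-0.4182113 ,  0.46059188, -0.78291406, -0.85769739],
       [-0.02328285,  0.85618943,  0.51613717,  0.651832  ],
       [ 0.        ,  0.        ,  0.        ,  1.        ]])}
```

View pics/top0.png

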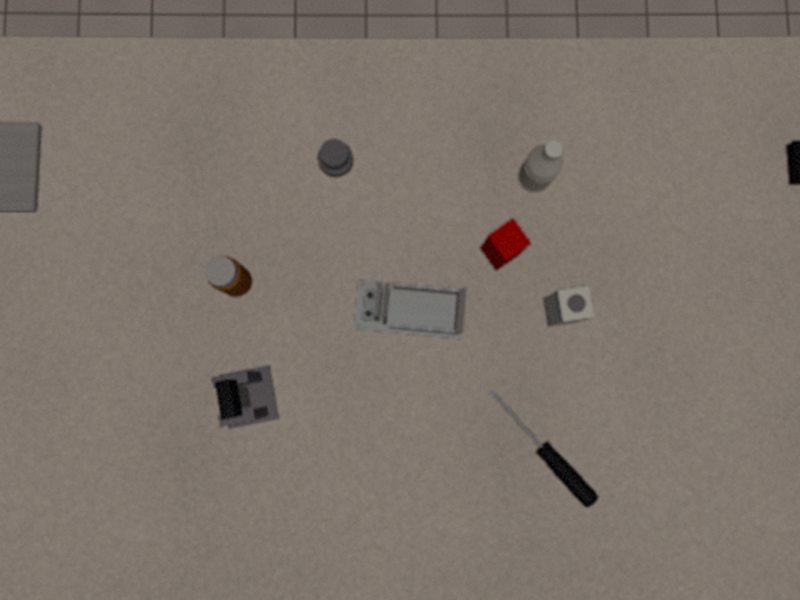

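View pics/side0.png

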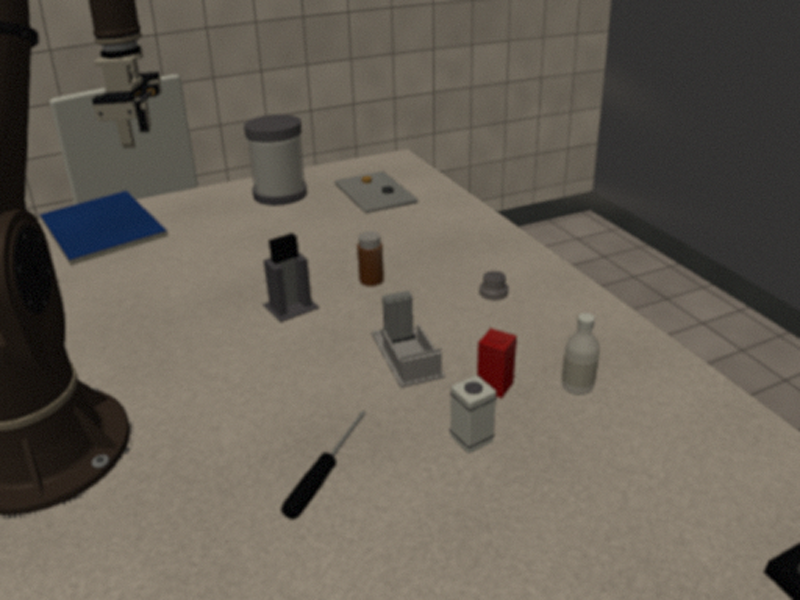

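Top view (800×600): jar cap at (222,270), white cartridge at (575,303), tray (355–465, 280–335) with its stop to the right, and the shim and stand at (245,397). The bystanders are the cap (335,157), bottle (540,167) and driver. There are two block-shaped things: the red one at (505,243) and the white one at (575,303). The white one fits "square white cartridge". I'll enlarge to confirm and measure.

```bash
cat > h.py <<'E'
import numpy as np, cv2
from cell import vision
from scipy.optimize import least_squares
C={n:vision.calibration(n) for n in("top","side")}
def proj(n,P):
    c=C[n];T=np.linalg.inv(c["pose"]);P=np.atleast_2d(P)
    q=P@T[:3,:3].T+T[:3,3];s=np.c_[q[:,0]/-q[:,2],-q[:,1]/-q[:,2]]
    f=192/np.tan(np.radians(c["fov_y"]/2));s=s*(1+c["k1"]*(s**2).sum(1))[:,None]
    return s*f+[c["cx"],c["cy"]]
def place(p,L):  # p=x,y,yaw ; L local pts (m)
    L=np.atleast_2d(L);c,s=np.cos(p[2]),np.sin(p[2])
    return np.c_[p[0]+c*L[:,0]-s*L[:,1],p[1]+s*L[:,0]+c*L[:,1],L[:,2]]
def fit(p0,obs,fixyaw=None): # obs: list of (cam, local mm, raw px)
    def r(p):
        q=np.r_[p[:2],fixyaw if fixyaw is not None else p[2]]
        return np.concatenate([(proj(n,place(q,np.array(l)/1e3))[0]-u) for n,l,u in obs])
    s=least_squares(r,p0 if fixyaw is None else p0[:2],x_scale=.01,loss="soft_l1");return s.x,r(s.x).reshape(-1,2)
def crop(im,x,y,w,h,k): return cv2.resize(im[y:y+h,x:x+w],(w*k,h*k),interpolation=cv2.INTER_CUBIC)
E
python3 - <<'E'
from h import *
t=cv2.imread("/tmp/topraw.png");s=cv2.imread("/tmp/sideraw.png")
cv2.imwrite("pics/tray.png",cv2.convertScaleAbs(crop(t,222,172,80,48,10),alpha=1.3))
m=np.zeros((600,800,3),np.uint8)
def put(a,x,y): m[y:y+a.shape[0],x:x+a.shape[1]]=a
put(crop(t,128,158,40,36,7),0,0)
put(crop(t,132,230,50,45,7),0,255)
put(crop(t,300,135,84,78,5),360,0)
put(crop(s,280,205,60,42,7),360,300)
put(m[0:0],0,0)
cv2.imwrite("pics/mont.png",cv2.convertScaleAbs(m,alpha=1.3))
m=np.zeros((600,800,3),np.uint8)
put(crop(s,235,180,55,70,8),0,0)
put(crop(s,165,145,42,62,8)[:,:336],450,0)
cv2.imwrite("pics/mont2.png",cv2.convertScaleAbs(m,alpha=1.3))
E
```

```text
(no output)
```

View pics/tray.png

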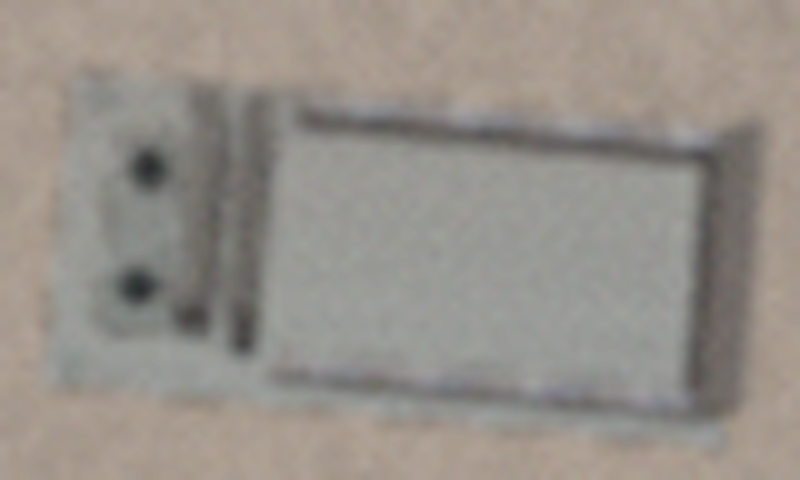

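View pics/mont.png

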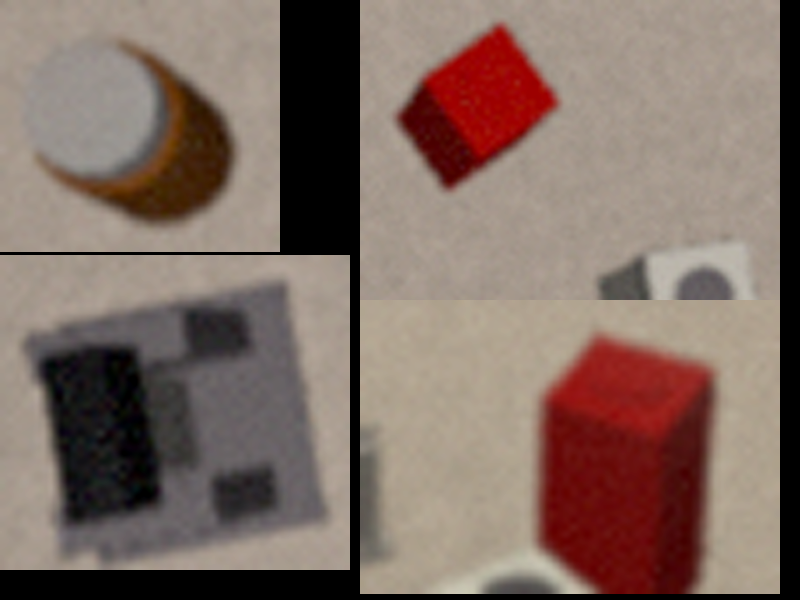

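View pics/mont2.png

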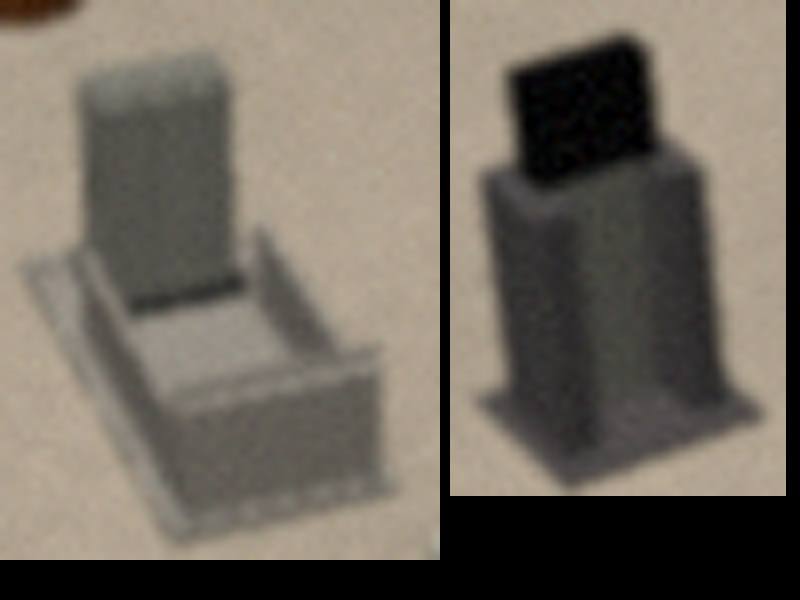

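The crops confirm that the white cartridge is the target and the red one is a decoy. The tray base corners in its crop are near (70,72), (50,388) and (722,445). Next I'll fit poses, and take a closer crop of the cartridge and jar from both cameras.

```bash
cat >> h.py <<'E'
def R(X,Y,k,ox,oy,dx=0,dy=0): return np.array([(X-dx+.5)/k-.5+ox,(Y-dy+.5)/k-.5+oy])
E
python3 - <<'E'
from h import *
np.set_printoptions(precision=4,suppress=True)
T=lambda X,Y:R(X,Y,10,222,172); S=lambda X,Y:R(X,Y,8,235,180)
obs=[("top",(35,75,6),T(70,72)),("top",(-35,75,6),T(50,388)),("top",(-35,-75,6),T(722,445)),("top",(30,-78,40),T(762,120)),("top",(-30,-78,40),T(738,412)),
("side",(-35,-75,0),S(178,545)),("side",(35,-75,0),S(398,490)),("side",(-35,75,6),S(20,268)),("side",(-30,-78,40),S(172,410)),("side",(30,-78,40),S(380,358))]
for o in(obs,obs[:5],obs[5:]):
    p,r=fit([.43,0,0],o);print("tray",p);print(r.round(2).tolist())
T=lambda X,Y:R(X,Y,7,132,230,0,255); S=lambda X,Y:R(X,Y,8,165,145,450,0)
obs=[("top",(38,-35,4),T(285,282)),("top",(-38,-35,4),T(328,518)),("top",(23,9,134),T(40,358)),("top",(-23,9,134),T(68,525)),("top",(23,-9,94),T(135,345)),("top",(-23,-9,94),T(160,500)),
("side",(-38,-35,0),S(572,488)),("side",(38,-35,0),S(765,412)),("side",(-38,35,4),S(478,405)),("side",(23,-9,134),S(655,52)),("side",(23,9,134),S(630,36)),("side",(-23,9,134),S(508,72)),("side",(-23,-9,94),S(525,188)),("side",(23,-9,94),S(658,150))]
for o in(obs,obs[:6],obs[6:]):
    p,r=fit([.3,.25,.1],o);print("stand",p);print(r.round(2).tolist())
t=cv2.imread("/tmp/topraw.png");s=cv2.imread("/tmp/sideraw.png")
m=np.zeros((600,800,3),np.uint8)
def put(a,x,y): m[y:y+a.shape[0],x:x+a.shape[1]]=a
put(crop(t,345,178,40,36,9),0,0)
put(crop(s,282,236,44,56,9)[:, :],400,0)
put(crop(s,220,143,32,44,6),0,330)
put(crop(t,128,158,36,36,5),200,330)
cv2.imwrite("pics/mont3.png",cv2.convertScaleAbs(m,alpha=1.3))
E
```

```text
tray [ 0.5436 -0.019  -0.0933]
[[-0.77, 0.1], [-1.69, 0.07], [-0.53, 0.11], [0.72, 1.23], [1.11, 0.11], [-0.55, -0.79], [0.38, -0.63], [-0.21, -2.16], [2.29, 2.2], [1.21, 3.02]]
tray [ 0.5442 -0.0195 -0.0883]
[[-0.63, 0.01], [-1.39, -0.02], [-0.2, -0.32], [0.9, 0.77], [1.44, -0.34]]
tray [ 0.5428 -0.0185 -0.1016]
[[-1.27, -0.84], [-0.24, -0.54], [-0.39, -2.29], [1.54, 2.17], [0.55, 3.11]]
stand [0.4239 0.2003 0.1974]
[[-0.29, -0.47], [0.02, 0.64], [-0.54, -0.15], [-0.22, 0.74], [0.67, -0.26], [1.3, 1.06], [-0.14, 0.04], [0.64, 0.16], [-0.42, -1.77], [0.05, -1.19], [-0.13, -1.54], [-0.64, -1.09], [2.18, 0.71], [1.15, 0.26]]
stand [0.4245 0.2005 0.1936]
[[-0.3, -0.68], [-0.13, 0.45], [-0.6, -0.47], [-0.37, 0.42], [0.62, -0.54], [1.16, 0.8]]
stand [0.4226 0.198  0.2096]
[[-0.16, 0.61], [0.5, 0.55], [-0.75, -1.15], [-0.2, -0.79], [-0.46, -1.12], [-0.9, -0.58], [2.01, 1.23], [0.91, 0.68]]
```

View pics/mont3.png

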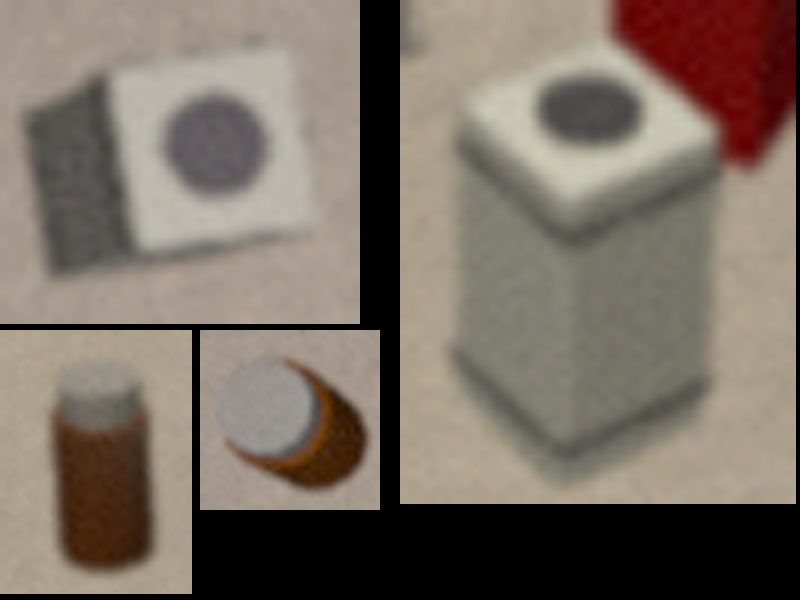

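The crops show the cartridge top corners at (108,70), (295,45), (318,225) and (138,252) in the top view, and the jar cap centre at about (264,408).

Run:
```python
from h import *
np.set_printoptions(precision=4,suppress=True)
T=lambda X,Y:R(X,Y,10,222,172); S=lambda X,Y:R(X,Y,8,235,180)
obs=[("top",(-35,-75,6),T(722,445)),("top",(30,-78,46),T(762,120)),("top",(-30,-78,46),T(738,412)),("top",(26,-70,6),T(700,160)),("top",(-26,-70,6),T(690,392)),("top",(35,75,6),T(70,72)),("top",(-35,75,6),T(50,388)),
("side",(-35,-75,0),S(178,545)),("side",(35,-75,0),S(398,490)),("side",(-35,75,6),S(20,268)),("side",(-30,-78,46),S(172,410)),("side",(30,-78,46),S(380,358))]
for o in(obs,obs[:7],obs[7:]):
    p,r=fit([.43,0,0],o);print("tray",p);print(r.round(2).tolist())
T=lambda X,Y:R(X,Y,9,345,178); S=lambda X,Y:R(X,Y,9,282,236,400,0)
obs=[("top",(21,21,86),T(108,70)),("top",(21,-21,86),T(295,45)),("top",(-21,-21,86),T(318,228)),("top",(-21,21,86),T(138,252)),("top",(21,21,0),T(25,112)),("top",(-21,21,0),T(50,275)),
("side",(-21,21,86),S(460,110)),("side",(-21,-21,86),S(570,215)),("side",(21,-21,86),S(720,130)),("side",(21,21,86),S(600,42)),("side",(-21,-21,0),S(562,485)),("side",(21,-21,0),S(705,402)),("side",(-21,21,0),S(455,370))]
for o in(obs,obs[:6],obs[6:]):
    p,r=fit([.5,-.2,.1],o);print("block",p);print(r.round(2).tolist())
T=lambda X,Y:R(X,Y,5,128,158,200,330); S=lambda X,Y:R(X,Y,6,220,143,0,330)
obs=[("top",(0,0,92),T(264,408)),("side",(0,0,92),S(98,375)),("side",(-9.3,-21,0),S(107,572))]
for o in(obs,obs[:1],obs[1:]):
    p,r=fit([.5,.2,.1],o,0.);print("jar",p);print(r.round(2).tolist())
```

```text
tray [ 0.5438 -0.0184 -0.0905]
[[-0.77, -0.08], [0.71, 0.63], [1.17, -0.29], [1.09, 0.69], [0.44, 0.94], [-1.11, 0.1], [-1.95, 0.08], [-0.48, -0.97], [0.4, -0.85], [-0.3, -2.27], [2.29, -0.15], [1.25, 0.65]]
tray [ 0.5443 -0.0181 -0.0859]
[[-0.8, -0.47], [0.54, 0.21], [1.12, -0.71], [0.93, 0.31], [0.39, 0.56], [-1.31, 0.01], [-2.0, -0.0]]
tray [ 0.542  -0.0199 -0.1007]
[[-1.27, -0.4], [-0.21, -0.12], [-0.46, -1.92], [1.48, 0.43], [0.59, 1.36]]
block [ 0.5396 -0.2349  0.1186]
[[0.09, -0.15], [-0.2, 0.03], [0.65, 0.23], [0.04, 0.21], [-0.51, 0.57], [-0.36, 1.15], [-0.16, -2.04], [0.04, -2.48], [0.74, -0.55], [1.37, -1.52], [-0.22, 0.53], [0.43, 1.99], [-0.08, 1.66]]
block [ 0.5402 -0.235   0.1061]
[[0.24, -0.57], [-0.0, -0.14], [0.59, 0.09], [-0.06, -0.19], [-0.37, 0.18], [-0.45, 0.79]]
block [ 0.5381 -0.2359  0.1617]
[[-0.7, -1.15], [0.26, -1.87], [0.41, -0.44], [0.33, -1.12], [-0.01, 1.15], [0.12, 2.1], [-0.6, 2.58]]
jar [0.5845 0.221 ]
[[0.06, 0.08], [0.11, -0.15], [-0.05, -0.11]]
jar [0.5847 0.2211]
[[-0.0, -0.0]]
jar [0.5841 0.2204]
[[0.08, -0.02], [-0.08, 0.02]]
```

Run:
```python
from h import *
g=cv2.cvtColor(cv2.imread("/tmp/topraw.png"),cv2.COLOR_BGR2GRAY).astype(np.float32)
p=[.5438,-.0175,-.0905]
def samp(L):
    u=proj("top",place(p,np.array(L)/1e3)).astype(np.float32);return cv2.remap(g,u[:,0:1],u[:,1:2],cv2.INTER_CUBIC).mean()
print("y@z6",[(y,int(samp([(x,y,6) for x in range(-15,16)]))) for y in range(-90,90,2)])
print("x@z6",[(x,int(samp([(x,y,6) for y in range(-55,10)]))) for x in range(-44,45,2)])
print("stop/plate proj", proj("top",place(p,np.array([(0,-78,46),(0,24,84),(0,30,84),(0,34,84),(0,42,84)])/1e3)).round(1).tolist(),proj("top",place(p,np.array([(0,y,6) for y in(-78,-70,24,30,34,42)])/1e3)).round(1).tolist())
```

```text
y@z6 [(-90, 119), (-88, 120), (-86, 120), (-84, 116), (-82, 103), (-80, 88), (-78, 83), (-76, 83), (-74, 78), (-72, 68), (-70, 72), (-68, 98), (-66, 116), (-64, 119), (-62, 117), (-60, 117), (-58, 116), (-56, 117), (-54, 117), (-52, 117), (-50, 117), (-48, 117), (-46, 117), (-44, 117), (-42, 118), (-40, 118), (-38, 118), (-36, 118), (-34, 118), (-32, 118), (-30, 117), (-28, 117), (-26, 118), (-24, 118), (-22, 118), (-20, 118), (-18, 117), (-16, 118), (-14, 118), (-12, 118), (-10, 117), (-8, 118), (-6, 118), (-4, 118), (-2, 117), (0, 118), (2, 118), (4, 118), (6, 118), (8, 118), (10, 118), (12, 118), (14, 118), (16, 118), (18, 118), (20, 118), (22, 118), (24, 111), (26, 93), (28, 79), (30, 77), (32, 84), (34, 90), (36, 81), (38, 75), (40, 80), (42, 87), (44, 92), (46, 97), (48, 94), (50, 87), (52, 80), (54, 83), (56, 92), (58, 100), (60, 104), (62, 109), (64, 115), (66, 118), (68, 118), (70, 118), (72, 116), (74, 119), (76, 122), (78, 122), (80, 122), (82, 121), (84, 120), (86, 119), (88, 120)]
x@z6 [(-44, 122), (-42, 122), (-40, 122), (-38, 121), (-36, 116), (-34, 115), (-32, 113), (-30, 99), (-28, 90), (-26, 103), (-24, 111), (-22, 113), (-20, 117), (-18, 119), (-16, 118), (-14, 118), (-12, 119), (-10, 119), (-8, 119), (-6, 118), (-4, 117), (-2, 117), (0, 117), (2, 117), (4, 117), (6, 117), (8, 117), (10, 117), (12, 118), (14, 117), (16, 118), (18, 117), (20, 117), (22, 117), (24, 114), (26, 98), (28, 78), (30, 80), (32, 102), (34, 112), (36, 115), (38, 119), (40, 120), (42, 120), (44, 119)]
stop/plate proj [[297.1, 198.3], [248.7, 192.1], [245.7, 191.9], [243.7, 191.7], [239.7, 191.4]] [[295.1, 200.2], [291.4, 199.9], [248.8, 196.5], [246.1, 196.2], [244.3, 196.1], [240.6, 195.8]]
```

The top view's row profile puts the tray at about (0.544, -0.016), yaw -0.09. The jar is at (0.5845, 0.221), the cartridge at (0.5398, -0.235) yaw 0.115, and the shim at (0.424, 0.200) yaw 0.196. I'll pack the jar first, against the plate, then the cartridge at the stop.

Request:
carry_out(
  increments=[24,-25,-5,0,0,-0.09,24,-25,-5,0,0,-0.09,24,-25,-5,0,0,-0.09,24,-25,-5,0,0,-0.09,24,-25,-5,0,0,-0.09,24,-25,-5,0,0,-0.09,24,-25,-5,0,0,-0.09,24,-25,-5,0,0,-0.09,24,-25,-5,0,0,-0.09,24,-25,-5,0,0,-0.09,24,-25,-5,0,0,-0.09,24,-25,-5,0,0,-0.09,24,-25,-5,0,0,-0.09,24,-25,-5,0,0,-0.09,0,0,0,0,0,0],
  grip=0,
  newtons=25,
)

```text
clock: 1.98
position: [0.5861, 0.219, 0.1563]
ee_rot: [2.334, 2.099, -0.001]
force: [-0.2, 0.3, -0.4]
width: 1.0
gripper_force: 0.0
```

Request:
carry_out(
  increments=[-1.5,2,-10,0,0,0,0,0,-25,0,0,0,0,0,-25,0,0,0,0,0,-25,0,0,0,0,0,-20,0,0,0,0,0,-11,0,0,0,0,0,0,0,0,0],
)

```text
clock: 2.85
position: [0.5815, 0.2262, 0.04]
ee_rot: [-2.325, -2.112, 0.002]
force: [0.3, 0.2, 0.8]
width: 0.999
gripper_force: 0.0
```

Request:
carry_out(
  increments=[0,0,0,0,0,0,0,0,0,0,0,0,0,0,0,0,0,0,0,0,0,0,0,0,0,0,0,0,0,0,0,0,0,0,0,0],
  grip=1,
  newtons=25,
)

```text
clock: 3.6
position: [0.5827, 0.2258, 0.0409]
ee_rot: [2.326, 2.111, 0.001]
force: [1.0, -0.4, 0.4]
width: 0.491
gripper_force: 25.0
```

Request:
carry_out(
  increments=[0,0,15,0,0,0,0,0,30,0,0,0,0,0,35,0,0,0,0,0,30,0,0,0,-3,-15,10,0,0,0,-4,-30,0,0,0,0,-5,-35,0,0,0,0,-5,-35,0,0,0,0,-5,-35,0,0,0,0,-5,-35,0,0,0,0,-5,-30,0,0,0,0,-4,-20,0,0,0,0,-3,-10,0,0,0,0,0,0,0,0,0,0,0,0,0,0,0,0,0,0,0,0,0,0],
)

```text
clock: 5.6
position: [0.5436, -0.0181, 0.1606]
ee_rot: [-2.325, -2.113, -0.0]
force: [-1.1, -0.3, -1.5]
width: 0.495
gripper_force: 25.0
```

```bash
cat > look.py <<'E'
import sys
from h import *
from cell import readout
def look(tag,specs):
    m=np.zeros((600,800,3),np.uint8);P=[]
    for n,x,y,w,h,k,X,Y in specs:
        a=crop(vision.get_image(n)[:,:,::-1],x,y,w,h,k)[:600-Y,:800-X];m[Y:Y+a.shape[0],X:X+a.shape[1]]=a
    cv2.imwrite(f"pics/{tag}.png",cv2.convertScaleAbs(m,alpha=1.3))
    s=readout.observe();print(s["clock"],s["position"].round(4),s["force"].round(2),s["width"])
E
python3 - <<'E'
from look import *
look("hold1",[("side",215,130,80,120,5,0,0),("top",205,150,110,90,3,410,0)])
p=[.544,-.0158,-.09]
print(proj("side",place([.5433,-.0238,0],[(0,0,.12),(-.0093,-.021,.12),(0,0,.212)])))
E
```

```text
5.7 [ 0.5435 -0.0185  0.1607] [ 0.04 -0.28 -2.65] 0.49547232217722864
[[259.35532471 184.25056934]
 [259.51756329 189.39151965]
 [258.40621689 147.96200992]]
```

View pics/hold1.png

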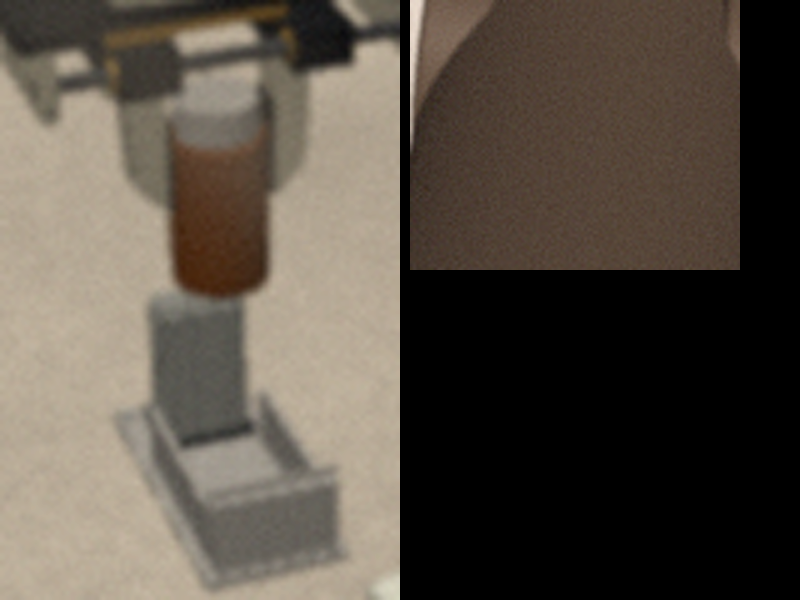

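The jar hangs upright above the tray, with its bottom at crop (220,297). That matches the prediction within a pixel. Lowering.

Request:
carry_out(
  increments=[0,0,-15,0,0,0,0,0,-25,0,0,0,0,0,-25,0,0,0,0,0,-20,0,0,0,0,0,-12,0,0,0,0,0,-8,0,0,0,0,0,-4,0,0,0,0,0,-2,0,0,0,0,0,0,0,0,0],
)

```text
clock: 6.82
position: [0.5436, -0.0192, 0.05]
ee_rot: [2.326, 2.111, 0.001]
force: [0.1, 0.1, -1.4]
width: 0.495
gripper_force: 25.0
```

Request:
carry_out(
  increments=[0,0,-1,0,0,0,0,0,-1,0,0,0,0,0,0,0,0,0],
)

```text
clock: 7.2
position: [0.5434, -0.0192, 0.0478]
ee_rot: [2.327, 2.111, 0.0]
force: [-0.1, -0.1, -0.7]
width: 0.497
gripper_force: 25.0
```

Request:
carry_out(
  increments=[0.2,2,0,0,0,0,0.2,2,0,0,0,0,0.2,2,0,0,0,0,0.1,1,0,0,0,0,0,0,0,0,0,0],
)

```text
clock: 7.82
position: [0.5441, -0.0121, 0.0477]
ee_rot: [2.326, 2.111, 0.0]
force: [-0.2, 0.8, -2.6]
width: 0.495
gripper_force: 25.0
```

Request:
carry_out(
  increments=[0.1,1,0,0,0,0,0.1,1,0,0,0,0,0,0,0,0,0,0],
)

```text
clock: 8.2
position: [0.5442, -0.011, 0.0477]
ee_rot: [2.327, 2.11, -0.001]
force: [0.0, -3.0, -1.6]
width: 0.496
gripper_force: 25.0
```

Request:
carry_out(
  increments=[0,0,-1,0,0,0,0,0,0,0,0,0],
)

```text
clock: 8.45
position: [0.5444, -0.011, 0.0469]
ee_rot: [2.327, 2.11, -0.0]
force: [-1.7, -4.9, 1.4]
width: 0.496
gripper_force: 25.0
```

Request:
carry_out(
  increments=[0,0,0,0,0,0,0,0,0,0,0,0,0,0,0,0,0,0,0,0,0,0,0,0],
  grip=0,
)

```text
clock: 8.95
position: [0.5443, -0.0099, 0.0467]
ee_rot: [-2.326, -2.111, -0.0]
force: [0.1, 0.3, -0.0]
width: 0.886
gripper_force: 0.0
```

Request:
carry_out(
  increments=[0,0,15,0,0,0,0,0,30,0,0,0,0,0,35,0,0,0,0,0,30,0,0,0,0,-15,10,0,0,0.03,-1,-30,0,0,0,0.03,-1,-35,0,0,0,0.03,-1,-35,0,0,0,0.03,-1,-35,0,0,0,0.03,0,-35,0,0,0,0.03,0,-25,0,0,0,0.03,0,-15,0,0,0,0,0,0,-20,0,0,0,0,0,-25,0,0,0,0,0,-25,0,0,0,0,0,-20,0,0,0,0,0,-15,0,0,0,0,0,0,0,0,0,0,0,0,0,0,0],
)

```text
clock: 11.32
position: [0.5408, -0.2354, 0.0625]
ee_rot: [2.092, 2.342, 0.001]
force: [0.7, -0.5, 0.1]
width: 0.998
gripper_force: 0.0
```

Request:
carry_out(
  increments=[-0.5,0,-12,0,0,0,-0.5,0,-8,0,0,0,0,0,0,0,0,0],
)

```text
clock: 11.7
position: [0.5386, -0.235, 0.0409]
ee_rot: [-2.092, -2.342, 0.001]
force: [-0.1, -0.0, -0.4]
width: 0.999
gripper_force: 0.0
```

Request:
carry_out(
  increments=[0,0,0,0,0,0,0,0,0,0,0,0,0,0,0,0,0,0,0,0,0,0,0,0,0,0,0,0,0,0,0,0,0,0,0,0],
  grip=1,
  newtons=25,
)

```text
clock: 12.45
position: [0.5393, -0.2353, 0.0418]
ee_rot: [2.092, 2.343, 0.0]
force: [0.7, -0.2, 0.1]
width: 0.459
gripper_force: 24.9
```

Request:
carry_out(
  increments=[0,0,15,0,0,0,0,0,30,0,0,0,0,0,35,0,0,0,0,0,30,0,0,0,0,13.5,10,0,0,-0.03,0,30,0,0,0,-0.035,0,35,0,0,0,-0.035,0,35,0,0,0,-0.035,0,30,0,0,0,-0.035,0.5,20,0,0,0,-0.035,0,10,0,0,0,0,0,0,0,0,0,0,0,0,0,0,0,0,0,0,0,0,0,0],
)

```text
clock: 14.2
position: [0.5397, -0.0629, 0.1619]
ee_rot: [2.323, 2.115, -0.0]
force: [0.3, -0.5, -1.7]
width: 0.456
gripper_force: 24.9
```

Run:
```python
from look import *
look("hold2",[("side",215,130,80,120,5,0,0)])
```

```text
14.25 [ 0.5397 -0.0627  0.1618] [-0.16 -0.72 -0.67] 0.4576001461494409
```

View pics/hold2.png

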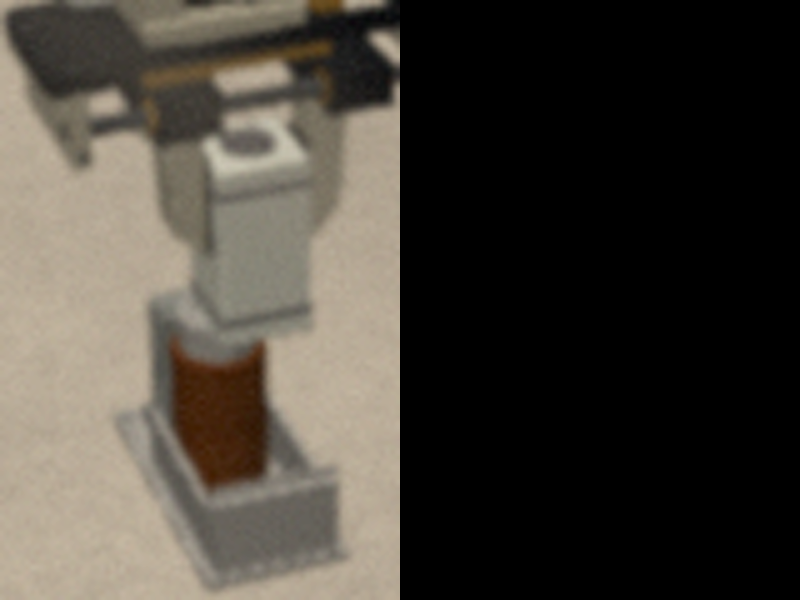

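The jar stands upright by the plate, and the cartridge hangs above the stop end of the row. Lowering with force checks.

Request:
carry_out(
  increments=[0,0,-15,0,0,0,0,0,-15,0,0,0,0,0,-10,0,0,0,0,0,-7,0,0,0,0,0,-7,0,0,0,0,0,-6,0,0,0,0,0,0,0,0,0],
)

```text
clock: 15.12
position: [0.5396, -0.0617, 0.1014]
ee_rot: [-2.321, -2.117, 0.001]
force: [0.5, 0.2, -1.3]
width: 0.458
gripper_force: 24.9
```

Request:
carry_out(
  increments=[0,0,-5,0,0,0,0,0,-5,0,0,0,0,0,-5,0,0,0,0,0,-5,0,0,0,0,0,0,0,0,0],
)

```text
clock: 15.75
position: [0.5395, -0.0617, 0.0813]
ee_rot: [-2.321, -2.116, 0.001]
force: [-0.9, -0.6, -1.5]
width: 0.456
gripper_force: 24.9
```

Request:
carry_out(
  increments=[0,0,-6,0,0,0,0,0,-8,0,0,0,0,0,-8,0,0,0,0,0,-6,0,0,0,0,0,-3,0,0,0,0,0,0,0,0,0],
)

```text
clock: 16.5
position: [0.5397, -0.0618, 0.0505]
ee_rot: [-2.321, -2.117, 0.0]
force: [-0.7, 0.3, -0.1]
width: 0.454
gripper_force: 24.9
```

Request:
carry_out(
  increments=[0,0,-1,0,0,0,0,-1,-1,0,0,0,0,-1,0,0,0,0,0,0,0,0,0,0],
)

```text
clock: 17.0
position: [0.5398, -0.0639, 0.0488]
ee_rot: [2.321, 2.116, 0.0]
force: [0.6, 0.1, -1.9]
width: 0.459
gripper_force: 24.9
```

Request:
carry_out(
  increments=[0,-1,0,0,0,0,0,-1,0,0,0,0,0,0,0,0,0,0],
)

```text
clock: 17.38
position: [0.5398, -0.0654, 0.0488]
ee_rot: [-2.321, -2.117, -0.0]
force: [0.6, 1.7, -0.0]
width: 0.459
gripper_force: 24.9
```

Request:
carry_out(
  increments=[0,0,-1,0,0,0,0,0,0,0,0,0],
)

```text
clock: 17.62
position: [0.54, -0.0654, 0.0477]
ee_rot: [-2.321, -2.117, -0.001]
force: [0.2, 2.6, 1.2]
width: 0.463
gripper_force: 24.9
```

Request:
carry_out(
  increments=[0,0,0,0,0,0,0,0,0,0,0,0,0,0,0,0,0,0,0,0,0,0,0,0],
  grip=0,
)

```text
clock: 18.12
position: [0.5398, -0.0659, 0.0477]
ee_rot: [2.321, 2.117, -0.0]
force: [-0.5, -0.5, 0.9]
width: 0.845
gripper_force: 0.0
```

Request:
carry_out(
  increments=[0,0,15,0,0,0,0,0,35,0,0,0,0,0,40,0,0,0,0,0,40,0,0,0,0,0,20,0,0,0],
)

```text
clock: 18.75
position: [0.5406, -0.0661, 0.2011]
ee_rot: [2.32, 2.115, 0.004]
force: [-0.0, 0.6, 0.7]
width: 0.999
gripper_force: 0.0
```

Run:
```python
from cell import readout
print(readout.observe())
```

```text
{'clock': 18.75, 'joints': array([-0.35063683,  0.34307211,  0.49536998,  1.83792109, -0.19131428,
        1.00389898,  0.13060339]), 'dq': array([-0.06953563, -0.162209  ,  0.05577182, -0.17120571,  0.1107541 ,
        0.33879387, -0.10245124]), 'joint_efforts': array([  0.65458562, -52.48201489,   5.96043885, -28.77205789,
        -0.13596757,  -0.30283665,   0.0928186 ]), 'position': array([ 0.5406301 , -0.06614913,  0.2010577 ]), 'ee_rot': array([2.31998414, 2.11475161, 0.00430919]), 'force': array([-0.04487273,  0.55706267,  0.68479768]), 'ft_torque': array([-0.08607608,  0.08796747, -0.02765131]), 'gripper_force': 0.0, 'width': 0.99865741700856}
```

Request:
carry_out(
  increments=[-10,22,0,0,0,-0.107,-10,22,0,0,0,-0.107,-10,22,0,0,0,-0.107,-10,22,0,0,0,-0.107,-10,22,0,0,0,-0.107,-10,22,0,0,0,-0.107,-10,22,0,0,0,-0.107,-10,22,0,0,0,-0.107,-10,22,0,0,0,-0.107,-10,22,0,0,0,-0.107,-10,22,0,0,0,-0.107,-6,23,0,0,0,-0.107,0,0,0,0,0,0,0,0,0,0,0,0,0,0,0,0,0,0],
)

```text
clock: 20.62
position: [0.4241, 0.1982, 0.198]
ee_rot: [-3.127, -0.304, -0.0]
force: [0.1, 0.1, 0.7]
width: 0.996
gripper_force: 0.0
```

Run:
```python
from look import *
s=readout.observe();R=cv2.Rodrigues(s["ee_rot"])[0];print(s["position"],R[:,1],R[:,2],np.arctan2(R[1,1],R[0,1]),s["joints"])
look("shim1",[("side",150,110,70,100,6,0,0),("side",225,160,75,95,5,425,0)])
```

```text
[0.42410388 0.19821216 0.19801713] [ 1.92885461e-01 -9.81221278e-01 -3.80626206e-05] [ 1.67152902e-04  7.16494701e-05 -9.99999983e-01] -1.3766943416335586 [-1.10328461  0.22865208  0.67088422  2.01945182 -0.17424452  0.9488945
 -1.71972804]
20.725 [0.4241 0.1984 0.1979] [ 0.02  0.63 -0.52] 0.9989672097001903
```

View pics/shim1.png

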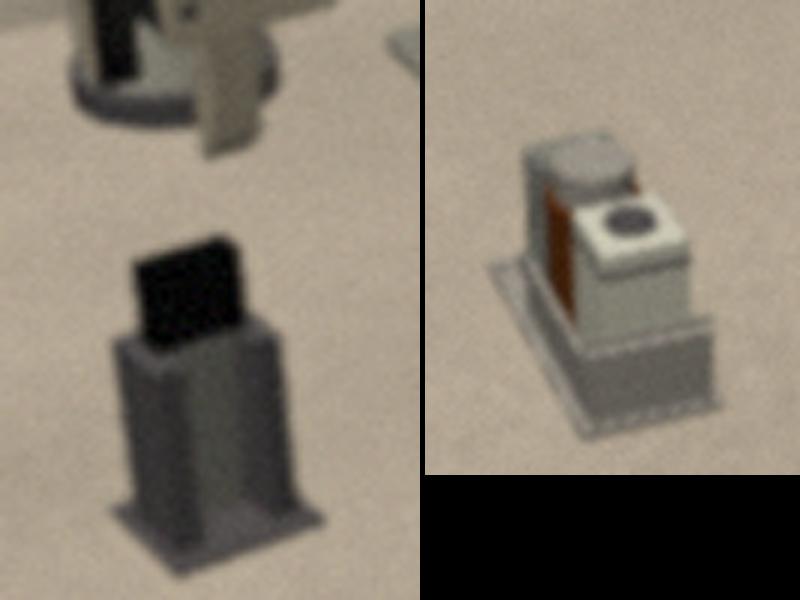

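Both items are packed upright in the tray, and the shim stands in its holder under the gripper. Descending to grip it.

Request:
carry_out(
  increments=[0,0,-25,0,0,0,0,0,-30,0,0,0,0,0,-25,0,0,0,0,0,-13,0,0,0,0,0,-5,0,0,0,0,0,0,0,0,0],
)

```text
clock: 21.48
position: [0.4241, 0.1992, 0.1]
ee_rot: [-3.127, -0.305, -0.0]
force: [0.9, 1.7, -0.5]
width: 0.994
gripper_force: 0.0
```

Request:
carry_out(
  increments=[0,0,0,0,0,0,0,0,0,0,0,0,0,0,0,0,0,0,0,0,0,0,0,0,0,0,0,0,0,0,0,0,0,0,0,0,0,0,0,0,0,0,0,0,0,0,0,0],
  grip=1,
  newtons=55,
)

```text
clock: 22.48
position: [0.4238, 0.1993, 0.0997]
ee_rot: [3.127, 0.305, -0.0]
force: [-0.3, 0.2, -1.2]
width: 0.19
gripper_force: 55.0
```

Request:
carry_out(
  increments=[0,0,10,0,0,0,0,0,20,0,0,0,0,0,25,0,0,0,0,0,25,0,0,0,0,0,20,0,0,0,0,0,11,0,0,0,8,-12,0,0,0,-0.02,17,-25,0,0,0,-0.04,17,-25,0,0,0,-0.04,17,-25,0,0,0,-0.04,17,-25,0,0,0,-0.04,17,-25,0,0,0,-0.04,15,-23,0,0,0,-0.036,10,-16,0,0,0,-0.03,5,-8,0,0,0,0,0,0,0,0,0,0,0,0,0,0,0,0],
)

```text
clock: 24.6
position: [0.5464, 0.0162, 0.2106]
ee_rot: [-3.138, 0.141, 0.001]
force: [0.3, -0.5, -0.7]
width: 0.192
gripper_force: 55.0
```

Run:
```python
from look import *
s=readout.observe();R=cv2.Rodrigues(s["ee_rot"])[0];print(s["position"],R[:,2],np.arctan2(R[1,1],R[0,1]),s["force"],s["ft_torque"])
look("shim2",[("side",215,110,80,100,6,0,0)])
p=[.5438,-.0164,-.092]
print((proj("side",place(p,np.array([(14,31.8,115),(-14,31.8,115),(22,30,84),(-22,30,84)])/1e3))-[215,110])*6)
```

```text
[0.54639194 0.0162007  0.21056548] [-5.90785597e-04  5.33658454e-04 -9.99999683e-01] -1.6607111485023398 [ 0.32237216 -0.49888905 -0.67837732] [-0.048132    0.18085096 -0.0109824 ]
24.65 [0.5464 0.0163 0.2106] [-0.19 -0.52 -1.6 ] 0.18845016387080762
[[266.20748784 403.50778893]
 [199.03726977 416.52188882]
 [288.22017525 469.20708306]
 [184.08658492 490.14657213]]
```

View pics/shim2.png

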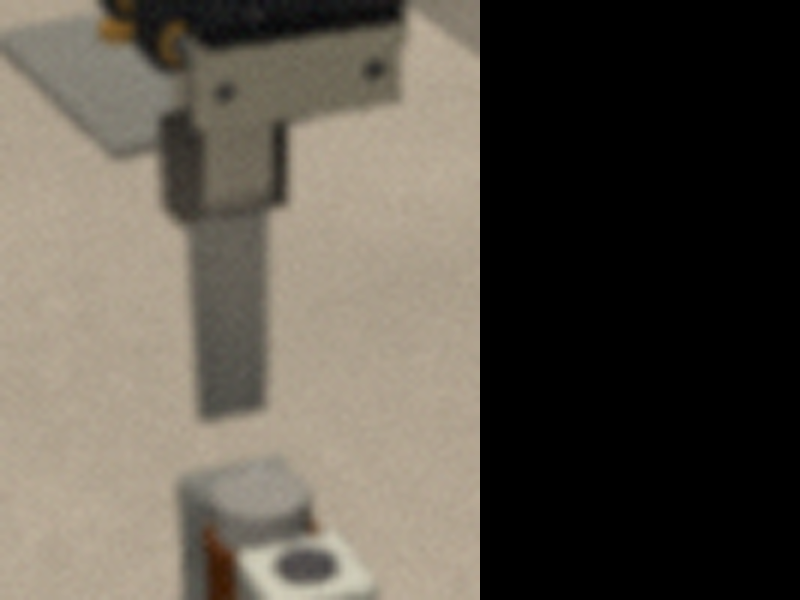

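The shim hangs upright over the slot, tip corners at (202,420) and (265,407), as predicted within about 1 px. Lowering gently.

Request:
carry_out(
  increments=[0,-0.8,-8,0,0,0,0,0,-8,0,0,0,0,0,-6,0,0,0,0,0,-3,0,0,0,0,0,-2,0,0,0,0,0,0,0,0,0],
)

```text
clock: 25.4
position: [0.5468, 0.0144, 0.1837]
ee_rot: [3.138, -0.143, 0.0]
force: [0.8, -0.1, -1.4]
width: 0.193
gripper_force: 55.0
```

Request:
carry_out(
  increments=[0,0,-2,0,0,0,0,0,-2,0,0,0,0,0,-1,0,0,0,0,0,0,0,0,0],
)

```text
clock: 25.9
position: [0.5468, 0.0145, 0.1787]
ee_rot: [-3.138, 0.143, 0.0]
force: [0.7, -0.5, -2.0]
width: 0.189
gripper_force: 55.0
```

Request:
carry_out(
  increments=[0,0,-3,0,0,0,0,0,-3,0,0,0,0,0,-3,0,0,0,0,0,-3,0,0,0,0,0,0,0,0,0],
)

```text
clock: 26.52
position: [0.5466, 0.0145, 0.1664]
ee_rot: [3.138, -0.143, -0.001]
force: [-0.2, 1.5, -1.3]
width: 0.193
gripper_force: 55.0
```

Request:
carry_out(
  increments=[0,-0.2,-3,0,0,0,0,-0.2,-3,0,0,0,0,-0.2,-3,0,0,0,0,0,0,0,0,0],
)

```text
clock: 27.02
position: [0.5466, 0.0138, 0.1574]
ee_rot: [3.138, -0.144, -0.001]
force: [0.5, 1.3, -1.6]
width: 0.192
gripper_force: 55.0
```

Request:
carry_out(
  increments=[0,0,-3,0,0,0,0,0,-3,0,0,0,0,0,-3,0,0,0,0,0,0,0,0,0],
)

```text
clock: 27.52
position: [0.5467, 0.0135, 0.1484]
ee_rot: [3.138, -0.144, -0.001]
force: [0.0, -0.4, -1.4]
width: 0.19
gripper_force: 55.0
```

Request:
carry_out(
  increments=[0,-0.2,-2,0,0,0,0,-0.2,-2,0,0,0,0,0,0,0,0,0],
)

```text
clock: 27.9
position: [0.5468, 0.0132, 0.1446]
ee_rot: [3.138, -0.144, -0.0]
force: [0.1, -1.2, -3.1]
width: 0.195
gripper_force: 55.0
```

Request:
carry_out(
  increments=[0,-0.2,-2,0,0,0,0,-0.2,-2,0,0,0,0,0,0,0,0,0],
)

```text
clock: 28.28
position: [0.5468, 0.0129, 0.1406]
ee_rot: [3.138, -0.144, -0.0]
force: [1.1, -0.9, -2.1]
width: 0.193
gripper_force: 55.0
```

Request:
carry_out(
  increments=[0,-0.2,-2,0,0,0,0,0,0,0,0,0],
)

```text
clock: 28.52
position: [0.5468, 0.0127, 0.1386]
ee_rot: [3.138, -0.144, -0.0]
force: [1.6, -1.0, -2.0]
width: 0.196
gripper_force: 55.0
```

Request:
carry_out(
  increments=[0,-0.2,-2,0,0,0,0,0,0,0,0,0],
)

```text
clock: 28.78
position: [0.5468, 0.0126, 0.1366]
ee_rot: [3.138, -0.143, -0.0]
force: [0.9, -1.1, -2.3]
width: 0.195
gripper_force: 55.0
```

Request:
carry_out(
  increments=[0,-0.2,-2,0,0,0,0,0,0,0,0,0],
)

```text
clock: 29.02
position: [0.5469, 0.0124, 0.1347]
ee_rot: [3.138, -0.143, 0.0]
force: [0.6, -0.8, 0.3]
width: 0.191
gripper_force: 55.0
```

Request:
carry_out(
  increments=[0,-0.2,-2,0,0,0,0,0,0,0,0,0],
)

```text
clock: 29.28
position: [0.5469, 0.0123, 0.1327]
ee_rot: [3.138, -0.143, 0.0]
force: [0.3, -1.0, 0.5]
width: 0.195
gripper_force: 55.0
```

Request:
carry_out(
  increments=[0,-0.1,-1,0,0,0,0,0,0,0,0,0],
)

```text
clock: 29.52
position: [0.547, 0.0123, 0.1319]
ee_rot: [-3.138, 0.143, -0.001]
force: [-0.6, -0.7, 3.8]
width: 0.193
gripper_force: 55.0
```

Request:
carry_out(
  increments=[0,-0.1,-1,0,0,0,0,0,0,0,0,0],
)

```text
clock: 29.78
position: [0.5471, 0.0121, 0.1312]
ee_rot: [-3.138, 0.143, -0.001]
force: [-1.4, -2.1, 6.7]
width: 0.191
gripper_force: 55.0
```

Request:
carry_out(
  increments=[0,-0.1,-1,0,0,0,0,0,0,0,0,0],
)

```text
clock: 30.02
position: [0.5473, 0.0121, 0.1306]
ee_rot: [-3.137, 0.143, -0.002]
force: [-1.3, -0.7, 12.6]
width: 0.194
gripper_force: 55.0
```

Request:
carry_out(
  increments=[0,0,0,0,0,0,0,0,0,0,0,0,0,0,0,0,0,0],
)

```text
clock: 30.4
position: [0.5473, 0.0121, 0.1306]
ee_rot: [-3.138, 0.143, -0.002]
force: [-2.2, 0.2, 12.0]
width: 0.193
gripper_force: 55.0
```

Run:
```python
from look import *
F=[]
for i in range(6):
    im=vision.get_image("side");F.append(readout.observe()["force"])
print(np.mean(F,0),np.std(F,0),readout.observe()["ft_torque"],readout.observe()["position"])
look("end",[("side",215,90,90,130,6,0,0)])
```

```text
[-1.87309296 -0.58354652 12.36884595] [0.3897565  0.40560983 0.35740404] [-0.16205339  0.6770615  -0.1342183 ] [0.54725603 0.01211857 0.130525  ]
30.75 [0.5473 0.0121 0.1306] [-1.03 -0.27 11.68] 0.19042986193479097
```

View pics/end.png

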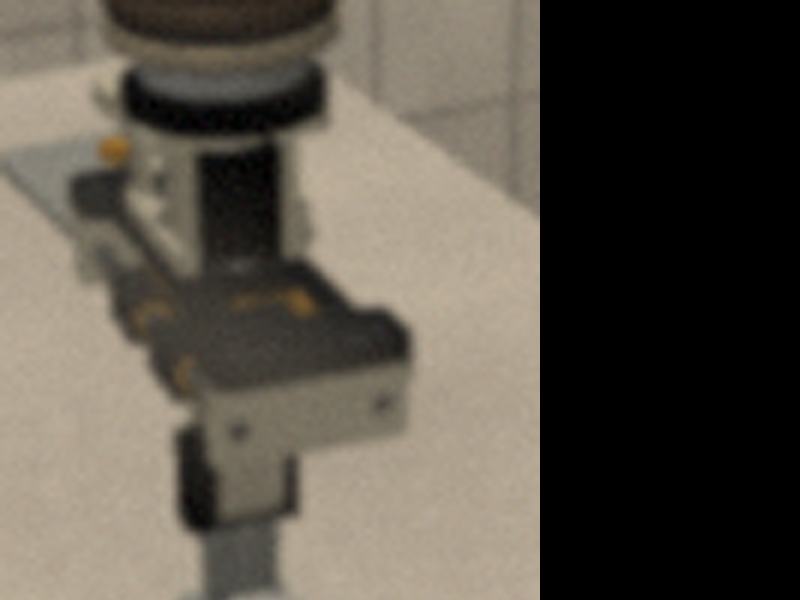

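Request:
carry_out(
  increments=[0,0,-0.3,0,0,0,0,0,0,0,0,0,0,0,0,0,0,0],
)

```text
clock: 31.12
position: [0.5473, 0.0121, 0.1305]
ee_rot: [-3.137, 0.143, -0.002]
force: [-2.3, -0.3, 15.2]
width: 0.191
gripper_force: 55.0
```

The push is about 14 N, the side forces balance, and the tip is about 34 mm above the bench. Handing in.

```bash
python3 -c "
from cell import arm; print(arm.sign_off())"
```

```text
the job is handed in; nothing more can be done
None
```

I packed the jar and the white cartridge upright in the tray and released them, then slid the shim in to a snug push of about 14–15 N with its tip clear of the floor; I handed the job in still gripping it, at about 31 s.

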